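# Prop the dish box lid on its stay

### The arm

A 6-joint arm with a two-finger parallel gripper is mounted at the origin on the work surface. World frame = base frame: x ahead of the robot, y to its left, z up, the work surface at z = 0. Lengths are in mm, angles in rad, forces in N, time in s.
With the tool pointing down it reaches from about 275 to 750 mm from the base axis. Payload 10.2 kg.
Tool frame: the origin (TCP) lies midway between the tips of the shut fingers; the grasp point (between the pads) lies 19 mm behind it; z points along the fingers, y is the line along which they close (so a half turn about z gives the same grasp; the last joint's range is limited). The gripper opens to 85 mm and grips with 20 to 120 N. Pads are 22 mm wide; open, the fingers measure 114 mm over their backs; the gripper's body (76 mm by 85 mm) begins 54 mm behind the grasp point. The pads swing forward as they close: fully open they stand 13 mm farther back than shut.
Start: joints at [0.884, 0.313, 1.498, -0, 1.331, -0.223], TCP at [234.872, 469.539, 231.294] pointing down, gripper open.
Joint ranges: [-2.94, 2.94], [-0.97, 2.17], [0.19, 2.56], [-1.23, 4.37], [0.02, 3.11], [-2.88, 2.88]. Speed limits (rad/s): [2.39, 2.39, 3.01, 3.14, 3.14, 3.14].

### API

Orientations are given as a unit quaternion [w, x, y, z].
In Python, from rig import ctrl gives the robot as it stands.
- The arm moves only by the tool send_rows, never from a script. Its argument "targets" is a list of rows, each an object with "offset": the shift along the world's x, y, z in cm, a list of three; "spin": the turn about the world's z in rad. A call has 1 to 8 rows; each row is the pose to reach, as a shift and turn from the pose commanded when the call began; what a row does not reach only later rows make up. A row lasts 1/12 s, in which the tool goes at most 41.7 mm and 7.16 degrees, less where a joint would pass 70% of its speed; a pose out of reach is approached as far as the arm can. A call with a gripper value outside its range is refused whole. "grip" is the opening, from 0 (shut) to 1 (fully open), set as the call begins (left out, the last holds). The fingers move at their own pace and stop on an object; "squeeze" is the grip in N (left out, the last holds). Time passes only in rows, so rows that repeat a pose let the fingers close. It gives the time, the measured TCP pose, the force, the opening and the grip force at its end, in the units of the state.
- ctrl.sense(): the state, without advancing time (a new reading comes with each control period).
- ctrl.capture(name): name is "side" or "top" or "wrist"; returns (picture, depth): 480x640x3 uint8, red, green, blue; 480x640 float32, mm along the optical axis (not along the pixel's ray), 0 where there is no reading.
- ctrl.calibration(name): a dict with "fx", "fy", "cx", "cy" (pixels), "k1" (the pictures are not rectified: a ray, as slopes to the right and down, at radius r is drawn at 1 + k1 r^2 times it, then the intrinsics apply), "view" (4x4, takes a point from world to camera coordinates); the wrist camera has in their place "mount" (4x4, takes a point from camera to tool coordinates, whose origin is the TCP and whose axes are the flange's). Camera axes: x right, y down, z forward; pixel columns grow to the right and rows downward; lengths in mm; the calibration is good to about 2 mm. A picture is of the moment at which its call begins: read the wrist's pose just before it. calibration takes no time and is no camera call.
- ctrl.finish_job(): hands the job in; it is judged then, once.
Trained networks look in the newest picture that a camera, given by its name, has taken for a name from the list of things; names that differ only in an ending like _2 or _b are one class to them, and where a whole thing is asked for, a point or a joint stands for the part that bears it (a point fixed in the world has none). Each returns a list of dicts, best first, with "conf" (0 to 1); they miss things now and then, are a little off and sometimes report something else, mostly with a low value. They report only what shows in the picture. A call takes as long as a camera call.
- ctrl.search_frame(camera, query): "box" ([left, top, right, bottom] in pixels, round what is visible of it).
- ctrl.place_of(camera, query): "uv" ([column, row] in pixels: a listed point, or the origin of a listed thing).
The state is a dict: "time_s": time; "joints": joint angles; "dq": joint speeds; "tau": joint torques, N m; "eef_pos": TCP position; "ee_rot": TCP orientation; "force": force on the tool from outside, world axes, zero at the start; "wrist_torque": the same for the moment, N m; "grip_width": opening from 0.0 (shut) to 1.0 (fully open); "grip_force": force on a finger pad.
Only numpy, scipy, OpenCV 4.12 (cv2) and the standard library are available. Lean on these libraries where they do the work, as an engineer would, in place of code of your own. Each camera call takes 0.05 s, during which the arm holds its last target. There are 200 camera calls.

### The job

Prop the dish box's lid ajar so the washed cups inside can air: swing the lid right back until it leans by itself, flip its folded stay up and over until it stands against its stop, then lower the lid gently, without letting it drop, so that it rests on the stay. Let go of everything and do not disturb the other things on the counter.

Things in the scene. Friction and masses are not known exactly. Their poses are not given: they have to be found in the camera images.
- box: open-topped aluminium dish box, 200 (along its x) x 140 (along its y) x 95 mm tall, fixed to the counter and always upright; origin at the centre of its underside, z up. The lid's hinge runs along its +x top edge, the lid's handle overhangs its -x end, the folding stay is outside its -y long side. +x of the box points roughly to the robot's left, so the stay side faces away from the robot. Two upturned steel cups stand inside, below the rim.
- lid (a joint): angle of the steel lid (plate 202 x 170 x 6 mm, about 0.3 to 0.6 kg), rad: 0 = shut and level, 1.57 = upright, 2.0 = stop, leaning back past upright, where it stays by its own weight. The hinge turns freely: let go below about 1.57 the lid falls shut. Resting on the raised stay it reads about 0.59.
- lid_handle (a point): middle of the lid's handle bar: a round bar 10 mm thick, along the box's y, 110 mm long with about 100 mm clear between its two side arms, carried 45 mm out from the lid's free edge in the lid's plane; 247 mm from the hinge line. Shut, it is at (-147, 0, 104) mm in the box's frame.
- lid_hinge (a point): point on the lid's hinge line (parallel to the box's y), at (100, 0, 100) mm in the box's frame; the lid's underside lies in the plane through this line. The stay-side edge of the lid overhangs the box wall by 25 mm.
- stay (a joint): angle of the stay, rad: 0 = folded level along the box side, its free end towards the lid's hinge; it turns upward and over to its stop at 1.70, just past upright, leaning towards the lid-handle end, where it stays by its own weight. Turns freely, falls back if let go before upright (1.57). About 90 g.
- stay_grip (a point): grip point on the stay's crossbar. The stay is an L of 10 mm round bar: an arm 120 mm long from its pivot, then a crossbar from the arm's end 83 mm out from the box, along the box's -y; this point is on the crossbar 58 mm out from the arm (25 mm from its end) and clear of the lid's edge, which rests on the crossbar's root when propped. Folded, it is at (70, -140, 85) mm in the box's frame.
- stay_hinge (a point): stay's pivot, axis along the box's y, at (-50, -82, 85) mm in the box's frame, outside its -y wall.
- flask: green vacuum flask, 94 mm diameter, 244 mm tall, black closed flip lid and side handle, standing; origin at the centre of its underside. Bystander, leave it where it is
- cups: stack of three nested stainless steel cups, 78 mm diameter, 112 mm tall, standing; origin at the centre of its underside. Bystander, leave it where it is
- saucer: white ceramic saucer, 136 mm diameter, 18 mm tall, near the lid-handle end of the box; origin at the centre of its underside. Bystander, leave it where it is
- mug: white ceramic mug, 80 mm diameter, 88 mm tall, standing behind the hinge end of the box; origin at the centre of its underside. Bystander, leave it where it is
- matches: cardboard matchbox 110 x 65 x 30 mm, lying beyond the stay side of the box; origin at the centre of its underside. Bystander, leave it where it is
- jar: glass jar, 84 mm diameter, 130 mm tall; origin at the centre of its underside. Bystander, leave it where it is
- tin: metal tin, 100 mm diameter, 120 mm tall; origin at the centre of its underside. Bystander, leave it where it is

How it is judged (in metres and radians):
On the way, in this order (a step that is already met when the one before it is completed fails the run):
1. the lid is swung right back past upright (value of joint lid above 1.75 rad), for 0.2 s.
2. with the lid still back, the stay stands up past upright (value of joint stay above 1.62 rad and value of joint lid above 1.65 rad), for 0.2 s.
At the end, for the whole second after the job is handed in: the lid rests still on the raised stay (lid angle 0.53 to 0.67 rad, under 0.05 rad/s) and the stay stands against its stop (over 1.62 rad) (value of joint lid between 0.53 and 0.67 rad and value of joint stay above 1.62 rad and velocity of joint lid between -0.05 and 0.05 rad/s); the robot touches nothing.
It fails at once if the lid is let drop (it closes faster than 2 rad/s) (velocity of joint lid below -2 rad/s).
It fails at once if a bystander is moved more than 30 mm or tipped over (distance of any of flask, cups, saucer, mug, matches, jar, tin from where it was at the start of the episode above 0.03 m or angle between any of flask, cups, saucer, mug, matches, jar, tin's own z axis and vertical above 0.5 rad).
It also fails if it takes over 72 s, if anything falls off the work surface, if the arm or the gripper's body presses on something with over 40 N, if the wrist force passes 120 N, or if a joint passes its speed limit or range.

## Working session

There is one attempt and no reset: what is moved stays moved. The work goes in short steps, Python scripts to look and compute and a tool call to move; the robot and the scene stay as the last step left them, time stands still between calls to the robot, and variables do not carry over. Pictures are saved under pics/ and viewed, at most 10 in all, crops included, and the job is handed in when it is done.

Besides the shell and the picture viewer there is one more tool, called after "Call:" in YAML: its name, and indented under it one key for each argument. send_rows: Moves the arm, as the interface text tells. Its arguments: {"type":"object","properties":{"targets":{"type":"array"},"grip":{"type":"number"},"squeeze":{"type":"number"}},"required":["targets"]}

```bash
mkdir -p pics; ls; cat > h.py <<'E'
import numpy as np, cv2
from rig import ctrl
from scipy.spatial.transform import Rotation as R
def view(name,st):
    c=ctrl.calibration(name)
    if 'view' in c: return c,np.array(c['view'])
    T=np.eye(4);q=st['ee_rot'];T[:3,:3]=R.from_quat([q[1],q[2],q[3],q[0]]).as_matrix();T[:3,3]=st['eef_pos']
    return c,np.linalg.inv(T@np.array(c['mount']))
def ray(c,V,uv):
    d=np.array([(uv[0]-c['cx'])/c['fx'],(uv[1]-c['cy'])/c['fy']]);s=d.copy()
    for _ in range(20): s=d/(1+c['k1']*(s@s))
    W=np.linalg.inv(V);return W[:3,3],W[:3,:3]@np.array([s[0],s[1],1])
def atz(c,V,uv,z):
    o,d=ray(c,V,uv);return o+d*(z-o[2])/d[2]
def atdepth(c,V,uv,D):
    o,d=ray(c,V,uv);u,v=int(round(uv[0])),int(round(uv[1]))
    p=D[max(v-2,0):v+3,max(u-2,0):u+3];p=p[p>0];return o+d*np.median(p) if len(p) else None
def proj(c,V,P):
    p=V[:3,:3]@np.asarray(P)+V[:3,3];s=p[:2]/p[2];s=s*(1+c['k1']*(s@s));return s*[c['fx'],c['fy']]+[c['cx'],c['cy']]
E
python3 - <<'E'
from h import *
np.set_printoptions(precision=1,suppress=True)
for n in ['top','side']:
    st=ctrl.sense();im,D=ctrl.capture(n);cv2.imwrite(f'pics/{n}0.png',im[:,:,::-1]);c,V=view(n,st)
    print(n,'cam',np.linalg.inv(V)[:3,3])
    for q in ['lid_handle','lid_hinge','stay_grip','stay_hinge','box','flask','cups','saucer','mug','matches','jar','tin']:
        r=ctrl.place_of(n,q)[:1]
        for x in r: print(q,round(x['conf'],2),np.array(x['uv']),'depth pt',atdepth(c,V,x['uv'],D),'z0',atz(c,V,x['uv'],{'lid_handle':104,'lid_hinge':100,'stay_grip':85,'stay_hinge':85}.get(q,0)))
E
```

```text
pics
top cam [ 304.    93.  1341.6]
lid_handle 0.91 [423.4 264. ] depth pt [ 500.4 -129.     5.7] z0 [ 485.9 -112.6  104. ]
lid_hinge 0.8 [304.7 282.1] depth pt [467.8 133.8   2.7] z0 [455.9 130.9 100. ]
stay_grip 0.69 [309.6 219.1] depth pt [589.7 118.3  87.9] z0 [590.3 118.4  85. ]
box 0.68 [353.7 283. ] depth pt [450.3  31.8 109.5] z0 [463.3  26.3   0. ]
flask 0.64 [196.5 192.9] depth pt [638.3 347.  143.3] z0 [678.3 377.3   0. ]
cups 0.61 [495.9 164.9] depth pt [ 698.8 -286.4   92.5] z0 [ 728.  -314.5    0. ]
saucer 0.94 [481.4 268.3] depth pt [ 487.  -259.5    4.4] z0 [ 487.6 -260.6    0. ]
mug 0.6 [254.9 294. ] depth pt [443.8 243.4   5.4] z0 [444.3 244.    0. ]
matches 0.95 [342.3 171.9] depth pt [708.3  44.5  31.6] z0 [718.   43.3   0. ]
jar 0.95 [153.6 313.8] depth pt [396.  440.1 110.7] z0 [404.2 471.3   0. ]
tin 0.63 [151.4 247.3] depth pt [531.8 444.5 121.4] z0 [554.5 479.4   0. ]
side cam [   2.  -632.6  982.6]
lid_handle 0.92 [352.3 310.5] depth pt [538.8 -65.9   4.1] z0 [ 484.  -123.7  104. ]
lid_hinge 0.95 [279.  256.1] depth pt [436.7 114.8 108.3] z0 [440.8 122.  100. ]
stay_grip 0.45 [322.9 238. ] depth pt [579.5 122.4  89.6] z0 [582.5 126.3  85. ]
box 0.63 [307.1 298.1] depth pt [418.1 -37.1 107. ] z0 [469.   35.7   0. ]
flask 0.68 [298.9 199.2] depth pt [646.8 338.7  48.7] z0 [680.4 389.4   0. ]
cups 0.65 [471.7 342.4] depth pt [ 695.2 -319.5   34.6] z0 [ 720.5 -308.1    0. ]
saucer 0.93 [385.8 376.3] depth pt [ 482.9 -259.6    6.1] z0 [ 485.9 -257.2    0. ]
mug 0.61 [257.8 256.6] depth pt [424.1 207.9  35.6] z0 [440.  239.5   0. ]
matches 0.68 [377.5 257.7] depth pt [694.1  22.   32.9] z0 [718.1  44.7   0. ]
jar 0.65 [208.7 215.2] depth pt [389.7 436.8  38.3] z0 [405.4 480.1   0. ]
tin 0.58 [254.  200.6] depth pt [538.1 426.   33.9] z0 [557.3 463.8  -0. ]
```

View pics/top0.png

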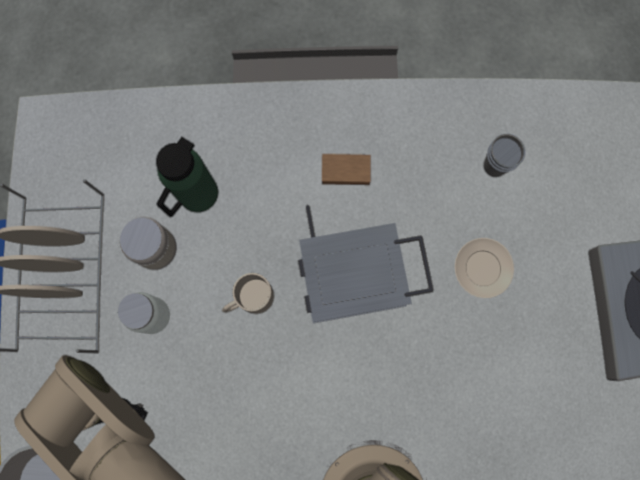

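View pics/side0.png

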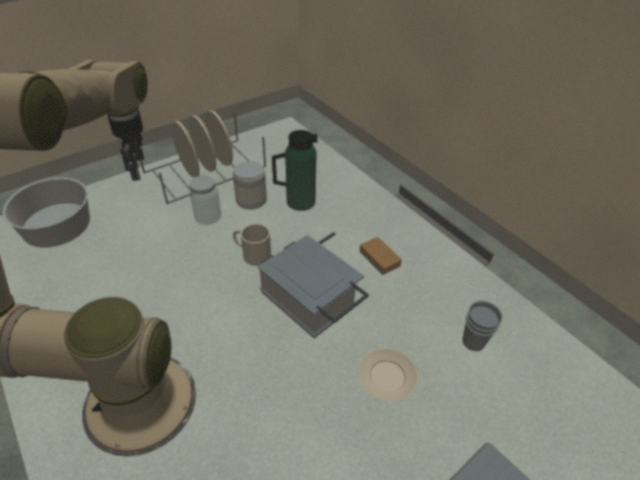

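Top view: lid corners are around (300,240), (395,224), (410,304) and (314,321). The handle bar is at u≈429, the crossbar at (309,208–236), the mug at (253,294) and the saucer at (484,267). Next I'll fit the lid from depth.

```bash
cat >> h.py <<'E'
def cloud(c,V,D):
    v,u=np.nonzero(D>0);K=np.array([[c['fx'],0,c['cx']],[0,c['fy'],c['cy']],[0,0,1]])
    s=cv2.undistortPoints(np.stack([u,v],1).astype(float)[:,None],K,np.array([c['k1'],0,0,0.]))[:,0]
    z=D[v,u][:,None];W=np.linalg.inv(V);return (np.c_[s,np.ones(len(s))]*z)@W[:3,:3].T+W[:3,3]
E
python3 - <<'E'
from h import *
np.set_printoptions(precision=2,suppress=True)
st=ctrl.sense();im,D=ctrl.capture('top');c,V=view('top',st)
P=cloud(c,V,D);m=(P[:,2]>98)&(P[:,2]<116)&(abs(P[:,0]-465)<150)&(abs(P[:,1]-30)<170)
Q=P[m];print(len(Q),np.median(Q[:,2]))
# drop thin bars via raster opening
g=np.zeros((400,400),np.uint8)
ij=np.c_[Q[:,0]-265,Q[:,1]+170].astype(int)
g[ij[:,0].clip(0,399),ij[:,1].clip(0,399)]=1
g=cv2.morphologyEx(g,cv2.MORPH_CLOSE,np.ones((7,7)));g=cv2.morphologyEx(g,cv2.MORPH_OPEN,np.ones((35,35)))
i,j=np.nonzero(g);r=cv2.minAreaRect(np.c_[i+265,j-170].astype(np.float32));print(r)
b=cv2.boxPoints(r);print(b)
q=st['ee_rot'];print(R.from_quat([q[1],q[2],q[3],q[0]]).as_matrix(),st['joints'],st['force'])
E
```

```text
8835 107.54769623148286
((473.6995544433594, 32.087974548339844), (171.82565307617188, 210.25906372070312), 8.042895317077637)
[[373.92 124.16]
 [403.34 -84.03]
 [573.48 -59.99]
 [544.06 148.2 ]]
[[-0.89  0.45  0.  ]
 [ 0.45  0.89  0.  ]
 [-0.    0.   -1.  ]] [ 0.88  0.31  1.5  -0.    1.33 -0.22] [-0.28 -0.36  0.73]
```

Call:
send_rows:
  targets:
    - {"offset": [2.5, -4, 1], "spin": 0.1}
    - {"offset": [4.5, -8, 2], "spin": 0.2}
    - {"offset": [6.5, -12, 3], "spin": 0.3}
    - {"offset": [8.5, -16, 4], "spin": 0.4}
    - {"offset": [10, -20, 5], "spin": 0.5}
    - {"offset": [11.5, -24, 5], "spin": 0.6}
    - {"offset": [13, -28, 5], "spin": 0.608}
    - {"offset": [14.5, -31, 5], "spin": 0.608}
  grip: 0.45

```text
time_s: 2.02
eef_pos: [369.9, 180.9, 281.4]
ee_rot: [0.001, -0.073, 0.997, 0.0]
force: [0.3, 0.6, 0.3]
grip_width: 0.452
grip_force: 0.0
```

Call:
send_rows:
  targets:
    - {"offset": [1.5, -3.5, 0]}
    - {"offset": [3, -7, 0]}
    - {"offset": [4.5, -11, 0]}
    - {"offset": [6, -15, 0]}
    - {"offset": [7.5, -19, 0]}
    - {"offset": [9, -23, 0]}
    - {"offset": [10.5, -27.8, -3]}
    - {"offset": [10.5, -27.8, -5]}

```text
invalid input
```

Call:
send_rows:
  targets:
    - {"offset": [0, 0, 0]}
    - {"offset": [0, 0, 0]}
    - {"offset": [0, 0, 0]}

```text
invalid input
```

```bash
cat > look.py <<'E'
from h import *
import sys
np.set_printoptions(precision=1,suppress=True)
st=ctrl.sense();im,D=ctrl.capture('wrist');cv2.imwrite(f'pics/{sys.argv[1]}.png',im[:,:,::-1]);c,V=view('wrist',st)
print(st['time_s'],st['eef_pos'],st['grip_width'],st['joints'])
for q,z in [a.split(':') for a in sys.argv[2:]]:
    for x in ctrl.place_of('wrist',q)[:2]: print(q,round(x['conf'],2),np.array(x['uv']),atdepth(c,V,x['uv'],D),atz(c,V,x['uv'],float(z)))
E
python3 look.py w1 lid_handle:104 lid_hinge:100 stay_grip:85 stay_hinge:85
```

```text
2.0167 [369.9 180.9 281.4] 0.45175614128640423 [ 0.2  0.   1.7  0.   1.4 -1.5]
lid_hinge 0.72 [245.6 279.5] [446.2 125.9 104.4] [448.3 125.3 100. ]
lid_hinge 0.39 [180.2 245.1] [419.5  65.1 108.3] [422.8  62.4 100. ]
```

Call:
send_rows:
  targets:
    - {"offset": [1.5, -3.5, 0], "spin": 0}
    - {"offset": [3, -7, 0], "spin": 0}
    - {"offset": [4.5, -11, 0], "spin": 0}
    - {"offset": [6, -15, 0], "spin": 0}
    - {"offset": [7.5, -19, 0], "spin": 0}
    - {"offset": [9, -23, 0], "spin": 0}
    - {"offset": [10.5, -26.5, -2], "spin": 0}
    - {"offset": [11.5, -29.8, -4], "spin": 0}

```text
time_s: 2.93
eef_pos: [485.5, -113.1, 242.7]
ee_rot: [0.001, -0.073, 0.997, -0.001]
force: [0.8, 0.4, -1.1]
grip_width: 0.45
grip_force: 0.0
```

Call:
send_rows:
  targets:
    - {"offset": [0, 0, 0], "spin": 0}
    - {"offset": [0, 0, 0], "spin": 0}
    - {"offset": [0, 0, 0], "spin": 0}

```text
time_s: 3.18
eef_pos: [484.2, -111.0, 242.7]
ee_rot: [0.0, -0.073, 0.997, 0.0]
force: [-0.3, -0.5, -0.5]
grip_width: 0.447
grip_force: 0.0
```

```bash
python3 look.py w2 lid_handle:104 lid_hinge:100 stay_grip:85 stay_hinge:85
```

```text
3.1833 [ 484.2 -111.   242.7] 0.4465679081845248 [-0.5  0.2  1.6  0.   1.3 -2.2]
lid_handle 0.9 [307.2 223.8] [ 486.4 -117.5  108.1] [ 487.6 -117.4  104. ]
lid_handle 0.26 [171.2 172.1] [ 481.8 -260.6    4.5] [ 462.5 -224.4  104. ]
lid_hinge 0.85 [610.8 217.9] [447.1 119.9 104.7] [447.8 124.  100. ]
lid_hinge 0.21 [172.7 174. ] [ 483.5 -258.9    4.7] [ 464.6 -224.7  100. ]
stay_grip 0.89 [534.1 353.3] [587.2 113.3  86.4] [588.  114.4  85. ]
stay_hinge 0.5 [612.1 217.8] [446.9 121.  104.7] [449.6 138.1  85. ]
```

View pics/w2.png

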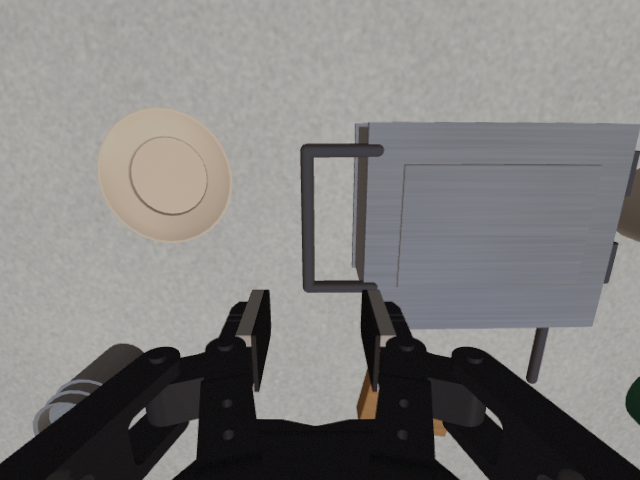

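The handle bar is at (308,222), parallel to the pads, at about (486.5, -117.5). Descending onto it.

Call:
send_rows:
  targets:
    - {"offset": [0.1, -0.3, -3], "spin": 0}
    - {"offset": [0.2, -0.65, -6], "spin": 0}
    - {"offset": [0.2, -0.65, -9], "spin": 0}
    - {"offset": [0.2, -0.65, -12], "spin": 0}
    - {"offset": [0.2, -0.65, -14], "spin": 0}
    - {"offset": [0.2, -0.65, -15.5], "spin": 0}
    - {"offset": [0.2, -0.65, -15.5], "spin": 0}

```text
time_s: 4.02
eef_pos: [484.6, -118.1, 85.2]
ee_rot: [-0.002, -0.072, 0.997, 0.001]
force: [-0.3, -0.4, 0.1]
grip_width: 0.448
grip_force: 0.0
```

Call:
send_rows:
  targets:
    - {"offset": [0, 0, 0], "spin": 0}
    - {"offset": [0, 0, 0], "spin": 0}
    - {"offset": [0, 0, 0], "spin": 0}
    - {"offset": [0, 0, 0], "spin": 0}
    - {"offset": [0, 0, 0], "spin": 0}
    - {"offset": [0, 0, 0], "spin": 0}
  grip: 0
  squeeze: 40

```text
time_s: 4.52
eef_pos: [486.2, -117.1, 88.8]
ee_rot: [0.001, -0.072, 0.997, 0.001]
force: [0.8, 13.1, 3.9]
grip_width: 0.097
grip_force: 39.1
```

Call:
send_rows:
  targets:
    - {"offset": [0, 0.12, 2.1], "spin": 0}
    - {"offset": [-0.07, 0.49, 4.5], "spin": 0}
    - {"offset": [-0.16, 1.1, 6.9], "spin": 0}
    - {"offset": [-0.29, 1.93, 9.2], "spin": 0}
    - {"offset": [-0.45, 3.0, 11.4], "spin": 0}
    - {"offset": [-0.64, 4.3, 13.5], "spin": 0}
    - {"offset": [-0.86, 5.75, 15.5], "spin": 0}
    - {"offset": [-1.1, 7.4, 17.3], "spin": 0}

```text
time_s: 5.18
eef_pos: [474.8, -44.8, 262.9]
ee_rot: [0.001, -0.072, 0.997, -0.001]
force: [3.9, 0.8, -4.7]
grip_width: 0.102
grip_force: 38.8
```

Call:
send_rows:
  targets:
    - {"offset": [-0.28, 1.84, 1.65], "spin": 0}
    - {"offset": [-0.57, 3.83, 3.1], "spin": 0}
    - {"offset": [-0.89, 5.94, 4.3], "spin": 0}
    - {"offset": [-1.22, 8.17, 5.3], "spin": 0}
    - {"offset": [-1.57, 10.5, 6.1], "spin": 0}
    - {"offset": [-1.93, 12.87, 6.65], "spin": 0}
    - {"offset": [-2.3, 15.3, 6.95], "spin": 0}
    - {"offset": [-2.65, 17.7, 7.0], "spin": 0}

```text
time_s: 5.85
eef_pos: [448.2, 132.8, 333.9]
ee_rot: [0.003, -0.072, 0.997, -0.001]
force: [-0.3, -1.0, 4.8]
grip_width: 0.093
grip_force: 40.8
```

Call:
send_rows:
  targets:
    - {"offset": [-0.36, 2.43, -0.2], "spin": 0}
    - {"offset": [-0.72, 4.84, -0.65], "spin": 0}
    - {"offset": [-1.07, 7.2, -1.3], "spin": 0}
    - {"offset": [-1.3, 8.5, -1.8], "spin": 0}
    - {"offset": [-1.3, 8.5, -1.8], "spin": 0}
    - {"offset": [-1.3, 8.5, -1.8], "spin": 0}

```text
time_s: 6.35
eef_pos: [435.1, 218.3, 314.7]
ee_rot: [0.002, -0.073, 0.997, 0.001]
force: [-1.6, 2.6, 6.6]
grip_width: 0.097
grip_force: 42.4
```

Call:
send_rows:
  targets:
    - {"offset": [0, 0, 0], "spin": 0}
    - {"offset": [0, 0, 0], "spin": 0}
    - {"offset": [0, 0, 0], "spin": 0}
    - {"offset": [0, 0, 0], "spin": 0}
    - {"offset": [0, 0, 1], "spin": 0}
    - {"offset": [0, 0, 3], "spin": 0}
    - {"offset": [0, 0, 6], "spin": 0}
    - {"offset": [0, 0, 9], "spin": 0}
  grip: 0.6

```text
time_s: 7.02
eef_pos: [435.0, 216.6, 404.1]
ee_rot: [-0.0, -0.072, 0.997, -0.0]
force: [-0.3, 0.0, -0.5]
grip_width: 0.599
grip_force: 0.0
```

```bash
python3 look.py w3 lid_handle:325 stay_grip:85 stay_hinge:85; python3 - <<'E'
from h import *
np.set_printoptions(precision=1,suppress=True)
for n in ['top','side']:
    st=ctrl.sense();im,D=ctrl.capture(n);c,V=view(n,st)
    for q,z in [('lid_handle',325),('stay_grip',85),('stay_hinge',85)]:
        for x in ctrl.place_of(n,q)[:1]: print(n,q,round(x['conf'],2),np.array(x['uv']),atdepth(c,V,x['uv'],D),atz(c,V,x['uv'],z))
cv2.imwrite('pics/side3.png',im[:,:,::-1])
E
```

```text
7.0167 [435.  216.6 404.1] 0.5989148297886819 [ 0.2  0.2  1.2 -0.   1.7 -1.5]
lid_handle 0.94 [339.  245.4] [431.9 230.6 326.8] [432.5 230.8 325. ]
stay_grip 0.94 [226.2 284.7] [588.  116.9  89.2] [590.1 116.1  85. ]
stay_grip 0.55 [187.3 176.9] [452.3  55.2  78. ] [450.9  57.4  85. ]
stay_hinge 0.7 [132.5 243.7] [545.9  -7.2  93.4] [549.4 -11.1  85. ]
top lid_handle 0.88 [240.3 283.1] [401.7 201.4 548.1] [429.2 231.8 325. ]
top stay_grip 0.57 [308.7 219.3] [589.2 120.2  88. ] [589.9 120.3  85. ]
top stay_hinge 0.85 [371.9 237.8] [545.1  -9.9  94.4] [546.9 -10.7  85. ]
side lid_handle 0.86 [246.1 166.3] [548.6 479.3 127. ] [422.1 222.  325. ]
side stay_grip 0.67 [325.1 237.5] [585.6 120.8  89.5] [588.6 124.6  85. ]
side stay_hinge 0.72 [346.1 271.5] [553.4 -12.3  93.6] [558.7  -6.3  85. ]
```

View pics/side3.png

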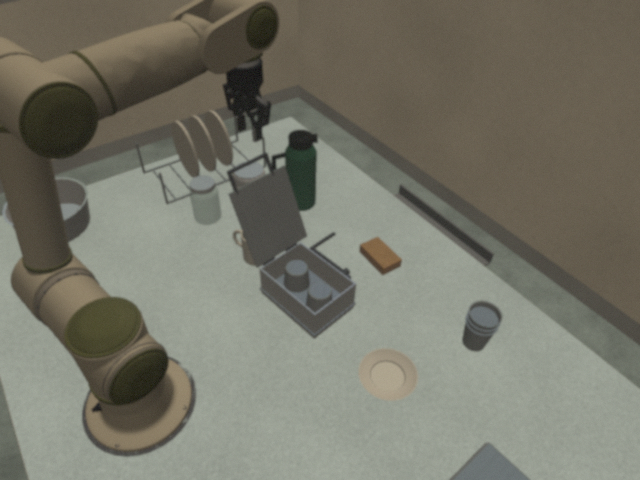

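The lid leans back, with its handle at about (432,230,326). Now I'll move above the stay crossbar.

Call:
send_rows:
  targets:
    - {"offset": [3, -1.8, 0], "spin": 0}
    - {"offset": [6, -3.7, 0], "spin": 0}
    - {"offset": [9, -5.6, 0], "spin": 0}
    - {"offset": [12, -7.5, 0], "spin": 0}
    - {"offset": [15, -9.3, -1], "spin": 0}
    - {"offset": [15.9, -9.9, -4], "spin": 0}
    - {"offset": [15.9, -9.9, -8], "spin": 0}
    - {"offset": [15.9, -9.9, -12], "spin": 0}
  grip: 0.5

```text
time_s: 8.28
eef_pos: [594.9, 117.1, 280.5]
ee_rot: [0.0, -0.071, 0.997, -0.0]
force: [2.3, -0.5, -0.2]
grip_width: 0.498
grip_force: 0.0
```

Call:
send_rows:
  targets:
    - {"offset": [0, 0, -3], "spin": 0}
    - {"offset": [0, 0, -5], "spin": 0}
    - {"offset": [0, 0, -5], "spin": 0}
    - {"offset": [0, 0, -5], "spin": 0}

```text
time_s: 8.62
eef_pos: [594.4, 117.8, 232.5]
ee_rot: [-0.001, -0.072, 0.997, 0.0]
force: [0.0, 0.5, 0.9]
grip_width: 0.501
grip_force: 0.0
```

```bash
python3 look.py w4 stay_grip:85 stay_hinge:85
```

```text
8.6167 [594.4 117.8 232.5] 0.5014740200553837 [ 0.   0.5  1.2 -0.   1.4 -1.7]
stay_grip 0.95 [315.  213.8] [589.9 116.4  89.1] [590.9 116.6  85. ]
stay_hinge 0.69 [157.5 138.9] [549.2  -6.8  93.1] [550.1 -10.1  85. ]
```

View pics/w4.png

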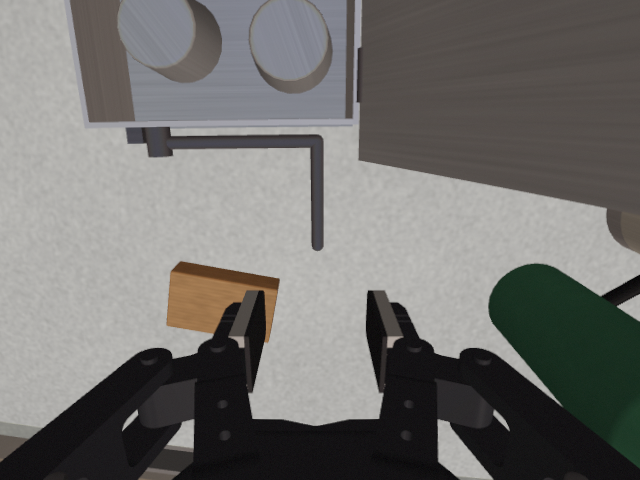

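The crossbar runs down the image to its tip at (317,245), centred between the fingers. Descending to grip it.

Call:
send_rows:
  targets:
    - {"offset": [0, 0, -3], "spin": 0}
    - {"offset": [0, 0, -6], "spin": 0}
    - {"offset": [0, 0, -9], "spin": 0}
    - {"offset": [0, 0, -12], "spin": 0}
    - {"offset": [0, 0, -14.5], "spin": 0}
    - {"offset": [0, 0, -16.5], "spin": 0}
    - {"offset": [0, 0, -16.5], "spin": 0}

```text
time_s: 9.35
eef_pos: [593.2, 117.8, 64.8]
ee_rot: [-0.002, -0.072, 0.997, 0.0]
force: [-1.2, 0.9, -0.5]
grip_width: 0.503
grip_force: 0.0
```

Call:
send_rows:
  targets:
    - {"offset": [0, 0, 0], "spin": 0}
    - {"offset": [0, 0, 0], "spin": 0}
    - {"offset": [0, 0, 0], "spin": 0}
    - {"offset": [0, 0, 0], "spin": 0}
    - {"offset": [0, 0, 0], "spin": 0}
    - {"offset": [0, 0, 0], "spin": 0}
  grip: 0
  squeeze: 25

```text
time_s: 9.85
eef_pos: [595.5, 119.2, 69.8]
ee_rot: [0.002, -0.072, 0.997, 0.001]
force: [-0.2, 6.5, 2.6]
grip_width: 0.106
grip_force: 26.2
```

Call:
send_rows:
  targets:
    - {"offset": [0.04, -0.24, 2.4], "spin": 0}
    - {"offset": [0.14, -0.94, 4.65], "spin": 0}
    - {"offset": [0.3, -2.1, 6.8], "spin": 0}
    - {"offset": [0.54, -3.6, 8.6], "spin": 0}
    - {"offset": [0.8, -5.45, 10.1], "spin": 0}
    - {"offset": [1.13, -7.57, 11.2], "spin": 0}
    - {"offset": [1.47, -9.85, 11.8], "spin": 0}
    - {"offset": [1.74, -11.6, 12.0], "spin": 0}

```text
time_s: 10.52
eef_pos: [613.2, 0.7, 191.5]
ee_rot: [0.004, -0.072, 0.997, -0.001]
force: [3.6, 1.6, -4.4]
grip_width: 0.107
grip_force: 25.2
```

Call:
send_rows:
  targets:
    - {"offset": [0.15, -1.0, -0.05], "spin": 0}
    - {"offset": [0.23, -1.6, -0.1], "spin": 0}
    - {"offset": [0.28, -1.9, -0.15], "spin": 0}
    - {"offset": [0.28, -1.9, -0.15], "spin": 0}
    - {"offset": [0.28, -1.9, -0.15], "spin": 0}

```text
time_s: 10.93
eef_pos: [615.7, -14.9, 189.7]
ee_rot: [0.003, -0.073, 0.997, 0.001]
force: [-0.4, 10.2, 13.8]
grip_width: 0.1
grip_force: 27.2
```

Call:
send_rows:
  targets:
    - {"offset": [0, 0, 0], "spin": 0}
    - {"offset": [0, 0, 0], "spin": 0}
    - {"offset": [0, 0, 0], "spin": 0}
    - {"offset": [0, 0, 0], "spin": 0}
    - {"offset": [0, 0, 1], "spin": 0}
    - {"offset": [0, 0, 3], "spin": 0}
    - {"offset": [0, 0, 6], "spin": 0}
    - {"offset": [0, 0, 10], "spin": 0}
  grip: 0.5

```text
time_s: 11.6
eef_pos: [613.7, -17.1, 285.7]
ee_rot: [-0.002, -0.072, 0.997, 0.001]
force: [1.0, -0.3, 0.6]
grip_width: 0.501
grip_force: 0.0
```

Call:
send_rows:
  targets:
    - {"offset": [0, 0, 4], "spin": 0}
    - {"offset": [0, 0, 8], "spin": 0}
    - {"offset": [-3, 2, 11], "spin": 0}
    - {"offset": [-6, 5, 12], "spin": 0}
    - {"offset": [-9, 8, 12], "spin": 0}
    - {"offset": [-12, 11, 12], "spin": 0}
    - {"offset": [-15, 14, 12], "spin": 0}
    - {"offset": [-17, 17, 12], "spin": 0}

```text
time_s: 12.27
eef_pos: [444.1, 151.1, 407.0]
ee_rot: [0.001, -0.071, 0.997, -0.0]
force: [1.3, 0.3, 0.4]
grip_width: 0.5
grip_force: 0.0
```

```bash
python3 look.py w5 lid_handle:326 stay_grip:204; python3 - <<'E'
from h import *
np.set_printoptions(precision=1,suppress=True)
for n in ['top','side']:
    st=ctrl.sense();im,D=ctrl.capture(n);c,V=view(n,st)
    for q,z in [('lid_handle',326),('stay_grip',204)]:
        for x in ctrl.place_of(n,q)[:1]: print(n,q,round(x['conf'],2),np.array(x['uv']),atdepth(c,V,x['uv'],D),atz(c,V,x['uv'],z))
cv2.imwrite('pics/side5.png',im[:,:,::-1])
E
```

```text
12.2667 [444.1 151.1 407. ] 0.49975888489812564 [ 0.1  0.1  1.3 -0.   1.7 -1.6]
lid_handle 0.73 [295.7 182.9] [446.6 126.7 101.1] [406.9 133.4 326. ]
lid_handle 0.71 [443.4 246.2] [433.1 230.8 327.1] [433.4 231.2 326. ]
stay_grip 0.7 [134.8 330.6] [607.2 -18.9 207.7] [609.8 -20.7 204. ]
stay_grip 0.28 [181.9 243.8] [547.2  -9.4  94.1] [503.8  26.7 204. ]
top lid_handle 0.95 [241.2 281.9] [394.2 190.4 620.3] [431.  230.2 326. ]
top stay_grip 0.68 [375.9 191.3] [613.2 -11.9 209.1] [614.6 -12.4 204. ]
side lid_handle 0.73 [245.2 164.8] [424.4 230.6 323.4] [422.7 227.2 326. ]
side stay_grip 0.76 [364.2 231.3] [597.1 -14.3 208.6] [600.6 -10.7 204. ]
```

View pics/side5.png

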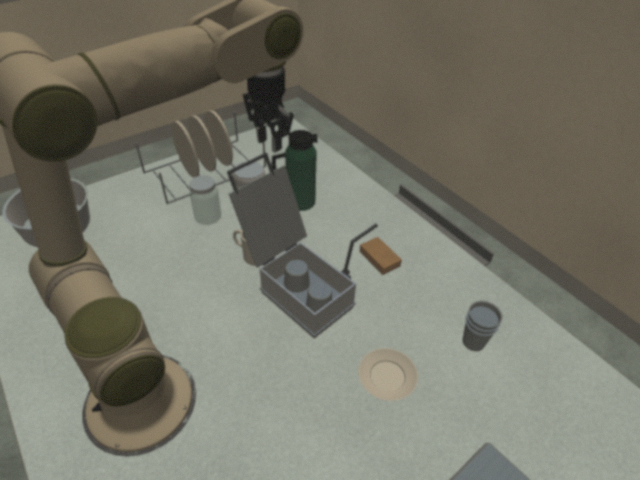

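The stay stands up (crossbar at (350–376, 225–243)) and the lid is still back. Now regripping the handle.

Call:
send_rows:
  targets:
    - {"offset": [-0.4, 3, 0], "spin": 0}
    - {"offset": [-0.8, 6, 0], "spin": 0}
    - {"offset": [-1.15, 8, 0], "spin": 0}
    - {"offset": [-1.15, 8, -2], "spin": 0}
    - {"offset": [-1.15, 8, -4.5], "spin": 0}
    - {"offset": [-1.15, 8, -7], "spin": 0}
    - {"offset": [-1.15, 8, -9], "spin": 0}
    - {"offset": [-1.15, 8, -9.9], "spin": 0}

```text
time_s: 13.38
eef_pos: [434.5, 229.8, 304.2]
ee_rot: [-0.002, -0.071, 0.997, -0.0]
force: [-0.3, -0.1, -0.8]
grip_width: 0.502
grip_force: 0.0
```

Call:
send_rows:
  targets:
    - {"offset": [0, 0, 0], "spin": 0}
    - {"offset": [0, 0, 0], "spin": 0}
    - {"offset": [0, 0, 0], "spin": 0}
    - {"offset": [0, 0, 0], "spin": 0}
    - {"offset": [0, 0, 0], "spin": 0}
    - {"offset": [0, 0, 0], "spin": 0}
    - {"offset": [0, 0, 0], "spin": 0}
  grip: 0
  squeeze: 50

```text
time_s: 13.97
eef_pos: [435.4, 231.0, 308.1]
ee_rot: [0.002, -0.072, 0.997, 0.001]
force: [1.3, 4.2, 6.3]
grip_width: 0.095
grip_force: 49.1
```

```bash
python3 -c "
import numpy as np
f=lambda p:np.array([-.148*24.7*(1-np.cos(p)),.989*24.7*(1-np.cos(p)),24.7*np.sin(p)])
p=2.016
for n in (8,8,3):
    print([np.round(f(p-.08*(i+1))-f(p),1).tolist() for i in range(n)]);p-=.08*n
print(p)"
```

```text
[[0.3, -1.8, 0.8], [0.5, -3.6, 1.4], [0.8, -5.5, 1.9], [1.1, -7.5, 2.2], [1.4, -9.4, 2.4], [1.7, -11.4, 2.4], [2.0, -13.3, 2.2], [2.3, -15.2, 1.9]]
[[0.3, -1.9, -0.5], [0.6, -3.8, -1.1], [0.8, -5.6, -1.8], [1.1, -7.3, -2.7], [1.3, -9.0, -3.8], [1.6, -10.5, -4.9], [1.8, -12.0, -6.2], [2.0, -13.4, -7.7]]
[[0.2, -1.3, -1.5], [0.4, -2.4, -3.1], [0.5, -3.4, -4.8]]
0.4959999999999999
```

Call:
send_rows:
  targets:
    - {"offset": [0.3, -1.8, 0.8], "spin": 0}
    - {"offset": [0.5, -3.6, 1.4], "spin": 0}
    - {"offset": [0.8, -5.5, 1.9], "spin": 0}
    - {"offset": [1.1, -7.5, 2.2], "spin": 0}
    - {"offset": [1.4, -9.4, 2.4], "spin": 0}
    - {"offset": [1.7, -11.4, 2.4], "spin": 0}
    - {"offset": [2.0, -13.3, 2.2], "spin": 0}
    - {"offset": [2.3, -15.2, 1.9], "spin": 0}

```text
time_s: 14.63
eef_pos: [458.5, 77.6, 326.9]
ee_rot: [0.002, -0.072, 0.997, -0.0]
force: [8.1, 2.3, -4.5]
grip_width: 0.093
grip_force: 49.9
```

Call:
send_rows:
  targets:
    - {"offset": [0.3, -1.9, -0.5], "spin": 0}
    - {"offset": [0.6, -3.8, -1.1], "spin": 0}
    - {"offset": [0.8, -5.6, -1.8], "spin": 0}
    - {"offset": [1.1, -7.3, -2.7], "spin": 0}
    - {"offset": [1.3, -9.0, -3.8], "spin": 0}
    - {"offset": [1.6, -10.5, -4.9], "spin": 0}
    - {"offset": [1.8, -12.0, -6.2], "spin": 0}
    - {"offset": [1.8, -12.0, -6.2], "spin": 0}

```text
time_s: 15.3
eef_pos: [476.9, -43.7, 262.2]
ee_rot: [0.001, -0.071, 0.997, -0.0]
force: [8.6, 0.5, -0.4]
grip_width: 0.097
grip_force: 49.4
```

Call:
send_rows:
  targets:
    - {"offset": [0.1, -0.7, -0.7], "spin": 0}
    - {"offset": [0.2, -1.37, -1.4], "spin": 0}
    - {"offset": [0.3, -1.95, -2.1], "spin": 0}
    - {"offset": [0.37, -2.5, -2.7], "spin": 0}
    - {"offset": [0.43, -2.9, -3.3], "spin": 0}
    - {"offset": [0.5, -3.25, -3.8], "spin": 0}
    - {"offset": [0.5, -3.35, -3.95], "spin": 0}
    - {"offset": [0.5, -3.35, -3.95], "spin": 0}

```text
time_s: 15.97
eef_pos: [481.0, -74.2, 225.8]
ee_rot: [0.001, -0.072, 0.997, 0.001]
force: [-1.3, 7.5, 11.6]
grip_width: 0.092
grip_force: 50.6
```

```bash
python3 - <<'E'
from h import *
np.set_printoptions(precision=1,suppress=True)
for n in ['top','side']:
    st=ctrl.sense();im,D=ctrl.capture(n);c,V=view(n,st)
    for q,z in [('lid_handle',240),('stay_grip',204)]:
        for x in ctrl.place_of(n,q)[:1]: print(n,q,round(x['conf'],2),np.array(x['uv']),atdepth(c,V,x['uv'],D),atz(c,V,x['uv'],z))
cv2.imwrite('pics/side6.png',im[150:350,200:480,::-1].repeat(2,0).repeat(2,1))
E
```

```text
top stay_grip 0.47 [379.7 193.2] [664.7 -39.4   3.5] [610.7 -19.5 204. ]
side lid_handle 0.55 [339.2 260.4] [469.7 -81.3 240.8] [470.2 -80.7 240. ]
side stay_grip 0.44 [366.5 228.8] [607.7 -10.1 208. ] [610.9  -6.9 204. ]
```

View pics/side6.png

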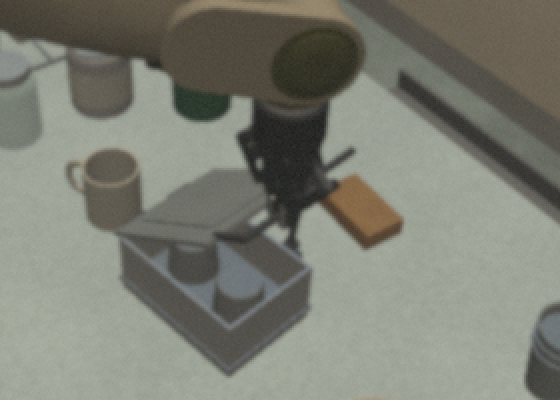

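Call:
send_rows:
  targets:
    - {"offset": [0, 0, 0.15], "spin": 0}
    - {"offset": [0, 0, 0.15], "spin": 0}
    - {"offset": [0, 0, 0.15], "spin": 0}
  squeeze: 20

```text
time_s: 16.52
eef_pos: [480.9, -74.0, 226.2]
ee_rot: [0.0, -0.072, 0.997, 0.001]
force: [2.6, 7.7, 3.5]
grip_width: 0.092
grip_force: 49.6
```

Call:
send_rows:
  targets:
    - {"offset": [0, 0, 0], "spin": 0}
    - {"offset": [0, 0, 0], "spin": 0}
    - {"offset": [0, 0, 0], "spin": 0}
    - {"offset": [0, 0, 0], "spin": 0}
    - {"offset": [0, 0, 0.7], "spin": 0}
    - {"offset": [0, 0, 2], "spin": 0}
    - {"offset": [0, 0, 5], "spin": 0}
    - {"offset": [0, 0, 8], "spin": 0}
  grip: 0.4

```text
time_s: 17.18
eef_pos: [480.3, -74.9, 307.0]
ee_rot: [-0.001, -0.072, 0.997, 0.0]
force: [-0.4, -0.3, 0.3]
grip_width: 0.399
grip_force: 0.0
```

Call:
send_rows:
  targets:
    - {"offset": [0, 0, 4], "spin": 0}
    - {"offset": [0, 0, 8], "spin": 0}
    - {"offset": [-3, -3, 8], "spin": 0}
    - {"offset": [-6, -5, 8], "spin": 0}
    - {"offset": [-6, -8, 8], "spin": 0}
    - {"offset": [-6, -11, 8], "spin": 0}

```text
time_s: 17.68
eef_pos: [419.5, -185.8, 387.3]
ee_rot: [0.001, -0.072, 0.997, -0.001]
force: [0.5, 0.5, 0.7]
grip_width: 0.401
grip_force: 0.0
```

```bash
python3 - <<'E'
from h import *
np.set_printoptions(precision=1,suppress=True)
for n in ['top','side']:
    st=ctrl.sense();im,D=ctrl.capture(n);c,V=view(n,st)
    for q,z in [('lid_handle',240),('stay_grip',204)]:
        for x in ctrl.place_of(n,q)[:1]: print(n,q,round(x['conf'],2),np.array(x['uv']),atdepth(c,V,x['uv'],D),atz(c,V,x['uv'],z))
cv2.imwrite('pics/side7.png',im[150:400,200:520,::-1].repeat(2,0).repeat(2,1))
E
```

```text
top stay_grip 0.77 [376.7 190.5] [615.  -13.6 208.4] [616.2 -14.  204. ]
side stay_grip 0.48 [366.5 230.7] [ 412.2 -211.6  454.3] [606.6 -12.1 204. ]
```

View pics/side7.png

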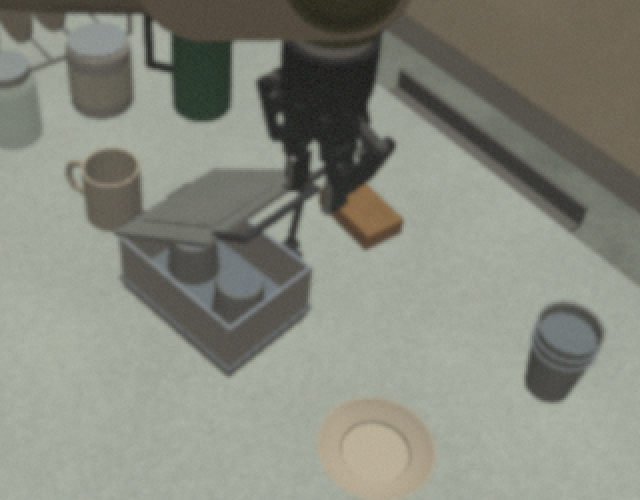

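The lid rests on the raised stay: lid edge at about (215,238) in the crop, stay at (295,230). The gripper is clear, well above, so I'm handing in.

```bash
python3 -c "
from rig import ctrl
print(ctrl.finish_job())"
```

```text
the job is handed in; nothing more can be done
None
```

The lid is propped on the raised stay, the gripper is clear of everything, and the job is handed in at about 18 s of the 72 s limit; the hand-in returned no verdict, so I only have the final camera image, where the lid rests on the stay and nothing nearby looks moved.

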